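# Roll a lens barrel into its vee cradle, home it and clamp it

## Task

Roll the black lens barrel across the cradle's deck, over its brass edge, into the vee and let go so that it settles there by itself; do not lift it off the deck. Then slide it gently along the vee until its end presses against the red end stop, and push the red clamp knob down, firmly but gently, until the rubber foot is pressing on the barrel and stays pressed. Never push hard on the barrel (with the fingers, the stop or the clamp), leave the bottle, jar and beaker alone, and let go of everything at the end.

Things in the scene. Friction and masses are not known exactly. Their poses are not given: they have to be found in the camera images.
- cradle: Fixed grey vee cradle, 215 mm deep by 282 mm long (y from -170 to +112 mm). Origin on the bench right below the vee's axis; y runs along the vee towards the red stop, -x is the robot's side, z up. Its flat roll-in deck, top at z=50 mm, spans x=-145 to -22 mm, with a black edge rib 3 mm proud at x=-141. The 90 degree vee spans x=-22 to +34, apex at x=0, z=28; behind it a block up to z=62, x=70.
- edge (a point): Middle of the deck's edge, where the deck (marked by a flush brass strip 10 mm wide) ends and the vee's front flank begins: x=-22, y=0, z=50 mm in the cradle's frame (same axes). Once the barrel's axis is past this edge it rolls down about 14 mm into the vee by itself.
- vee_home (a point): Where the middle of the barrel's axis lies when it is seated in the vee and fully home against the stop: x=0, y=+35, z=56.3 mm in the cradle's frame (same axes). Anywhere along the vee a seated barrel has its axis at x=0, z=56.3 and its top at z=76.3 mm.
- bracket (a point): Top of the blue clamp bracket's arm above the vee's axis, x=0, y=+65, z=135 mm in the cradle's frame (same axes). The arm is 30 mm wide in y, 20 mm thick (underside at z=115), reaches over the vee from x=-22 to +66; its column stands behind the vee at x=44 to 66. Keep the gripper clear of it.
- barrel: Loose black lens barrel with brass rings, a plain cylinder 40 mm in diameter, 130 mm long, about 0.35 kg (varies by a third). Origin on its axis at mid-length; its y axis is the cylinder's axis (roughly along the cradle's y), x and z turn as it rolls. It starts lying on the deck, roughly parallel to the vee, rolls easily, and slides along the vee against 2 to 5 N of friction.
- stop: Fixed red end stop plate across the vee, 40 mm wide, 12 mm thick, from 38 to 86 mm above the bench. Origin at the centre of the face that the barrel's end must touch, y=+100 mm in the cradle's frame; same axes as the cradle. It and the barrel must not press on each other with more than 24 N, nor the fingers on the barrel.
- clamp: Clamp plunger in the bracket's arm: red round knob 34 mm across, 12 mm thick, on a steel stem, rubber foot below. Origin at the centre of the knob's flat top, z up. Slides straight down with 5 N drag, stays where left. The foot is screwed out by a length that differs each time, so it meets a seated barrel abruptly after 6 to 22 mm. 10 to 14 N in all on the knob clamps well; foot on barrel at most 24 N.
- spray: Bystander: white spray bottle, 36 mm across, 95 mm high, standing; origin at the centre of its underside. Leave it alone.
- jar: Bystander: amber jar with black cap, 56 mm across, 70 mm high, standing; origin at the centre of its underside. Leave it alone.
- beaker: Bystander: clear beaker, 64 mm across, 85 mm high, standing; origin at the centre of its underside. Leave it alone.
Not all that is in view belongs to the job. What is shaped like the barrel but green is not meant.

How it is judged:
By the outcome, as a careful person would: the job done as asked, in the order asked, and still so for the second after the job is handed in, with the robot touching nothing.
It also fails if it takes over 72 s, if anything falls off the work surface, if the arm or the gripper's body presses on something with over 40 N, if the wrist force passes 120 N, or if a joint passes its speed limit or range.

## Robot

A 7-joint arm with a two-finger parallel gripper is mounted at the origin on the work surface. World frame = base frame: x ahead of the robot, y to its left, z up, the work surface at z = 0. Lengths are in m, angles in rad, forces in N, time in s.
With the tool pointing down it reaches from about 0.425 to 0.875 m from the base axis. Payload 4.7 kg.
Tool frame: the origin (TCP) lies at the very end of the fingers, on their centre line; the grasp point (between the pads) lies 19 mm behind it; z points along the fingers, y is the line along which they close (so a half turn about z gives the same grasp; the last joint's range is limited). The gripper opens to 85 mm and grips with 20 to 120 N. Pads are 22 mm wide; open, the fingers measure 114 mm over their backs; the gripper's body (76 mm by 85 mm) begins 54 mm behind the grasp point. The pads swing forward as they close: fully open they stand 13 mm farther back than shut.
Start: joints at [1.143, 0.321, -0.07, 1.45, 0.023, 1.371, -0.057], TCP at [0.278, -0.588, 0.231] pointing down, gripper open.
Joint ranges: [-2.86, 2.86], [-0.3, 2.09], [-1.38, 1.24], [0.06, 2.45], [-1.56, 4.7], [0.09, 2.05], [-2.69, 2.69]. Speed limits (rad/s): [2.57, 2.57, 3.14, 3.14, 3.14, 3.14, 3.14].

## Interface

Orientations are given as a unit quaternion [w, x, y, z].
In Python, from bench import robot, viewer, workorder gives the robot as it stands.
- The arm moves only by the shell command python3 -m handwheel 'ROWS' [OPENING]. ROWS is text: rows parted by semicolons, each of 6 numbers parted by spaces: the shift along the tool's x, y, z scaled (see below), then the turn, a rotation vector about the tool's x, y, z scaled (see below). A call has 1 to 8 rows; each row is the pose to reach, as a shift and turn from the pose commanded when the call began, along the tool's axes at that moment, turning the shorter way round; what a row does not reach only later rows make up. The controller multiplies each number of a shift by 0.15 m and each number of a turn by 180 degrees. A row lasts 1/10 s, in which the tool goes at most 50 mm and 8.59 degrees, less where a joint would pass 70% of its speed; a pose out of reach is approached as far as the arm can. A call with a number of a shift or a turn outside -1 to 1 is refused whole. A call with a gripper value outside its range is refused whole. OPENING is the opening, from 0 (shut) to 1 (fully open), set as the call begins (- or left out, the last holds). The fingers move at their own pace and stop on an object; the grip force is fixed at half the most. Time passes only in rows, so rows that repeat a pose let the fingers close. It gives the time, the measured TCP pose, the force, the opening and the grip force at its end, in the units of the state.
- robot.observe(): the state, without advancing time (a new reading comes with each control period).
- viewer.capture(name): name is "side" or "top"; returns (picture, depth): 480x640x3 uint8, red, green, blue; 480x640 float32, m along the optical axis (not along the pixel's ray), 0 where there is no reading.
- viewer.get_calibration(name): a dict with "fovy" (degrees; the focal length in pixels is half the picture's height over the tangent of half this angle, whatever the lens; pixels are square), "cx", "cy" (the principal point, pixels), "extrinsics" (4x4, takes a point from camera to world coordinates). Camera axes: x right, y down, z forward; pixel columns grow to the right and rows downward; lengths in m; the calibration is good to about 2 mm. A picture is of the moment at which its call begins. get_calibration takes no time and is no camera call.
- workorder.sign_off(): hands the job in; it is judged then, once.
The state is a dict: "t": time; "joint_positions": joint angles; "qd": joint speeds; "tau": joint torques, N m; "tool_pos": TCP position; "tool_rot": TCP orientation; "contact_force": force on the tool from outside, world axes, zero at the start; "ft_torque": the same for the moment, N m; "width": opening from 0.0 (shut) to 1.0 (fully open); "grip_force": force on a finger pad.
Only numpy, scipy, OpenCV 4.12 (cv2) and the standard library are available. Lean on these libraries where they do the work, as an engineer would, in place of code of your own. Each camera call takes 0.05 s, during which the arm holds its last target. There are 200 camera calls.

## Working session

There is one attempt and no reset: what is moved stays moved. The work goes in short steps, Python scripts to look and compute and a shell command to move; the robot and the scene stay as the last step left them, time stands still between calls to the robot, and variables do not carry over. Pictures are saved under pics/ and viewed, at most 10 in all, crops included, and the job is handed in when it is done.

```bash
mkdir -p pics; cat > h.py <<'E'
import numpy as np, cv2
from bench import robot, viewer, workorder
def cap(n):
    im,d=viewer.capture(n); return im,d,viewer.get_calibration(n)
def f(c): return 240/np.tan(np.radians(c["fovy"])/2)
def pts(d,c):
    v,u=np.indices(d.shape); F=f(c)
    P=np.stack([(u-c["cx"])/F*d,(v-c["cy"])/F*d,d],-1); E=np.array(c["extrinsics"])
    return P@E[:3,:3].T+E[:3,3]
def ray(u,v,z,c):
    F=f(c);E=np.array(c["extrinsics"]);r=E[:3,:3]@[(u-c["cx"])/F,(v-c["cy"])/F,1];o=E[:3,3]
    return o+r*(z-o[2])/r[2]
E
python3 - <<'E'
from h import *
for n in("top","side"):
    im,d,c=cap(n); cv2.imwrite(f"pics/{n}0.png",im[...,::-1]); np.savez(f"/tmp/{n}0",im=im,d=d)
    print(n,c,(d>0).mean())
s=robot.observe();print(s)
E
```

```text
top {'fovy': 44.16774504014964, 'cx': 330.19704814886813, 'cy': 251.99781982896081, 'extrinsics': array([[ 0.01500515, -0.98673229,  0.16166087,  0.30406493],
       [-0.99978477, -0.01712284, -0.01171428, -0.0209888 ],
       [ 0.01432696, -0.1614503 , -0.98677684,  1.38183814],
       [ 0.        ,  0.        ,  0.        ,  1.        ]])} 0.995966796875
side {'fovy': 55.39048302522506, 'cx': 320.95261330293255, 'cy': 239.50160693817267, 'extrinsics': array([[-0.99523446, -0.06849107,  0.06940712,  0.46777877],
       [-0.09692395,  0.7728194 , -0.62718093,  0.56580646],
       [-0.01068288, -0.63091929, -0.77577492,  0.86723345],
       [ 0.        ,  0.        ,  0.        ,  1.        ]])} 0.996123046875
{'t': 0.1, 'joint_positions': array([ 1.14309667,  0.32174644, -0.07009409,  1.45159848,  0.02262426,
        1.37080288, -0.05684807]), 'qd': array([-9.26699329e-05, -1.01184915e-04, -4.77005694e-04, -1.75437900e-03,
        8.46812223e-04, -7.18783505e-05,  1.13546395e-03]), 'tau': array([-6.00051444e-04, -4.94877076e+01, -3.84174082e-01, -3.15211558e+01,
        1.31220327e-02,  7.43413868e-03,  4.64291543e-05]), 'tool_pos': array([ 0.27765727, -0.58715654,  0.2303117 ]), 'tool_rot': array([-8.47953334e-04,  9.75689947e-01,  2.19153703e-01, -2.50211527e-04]), 'contact_force': array([-0.08977581, -0.00879297,  0.47794473]), 'ft_torque': array([0.02336766, 0.06856423, 0.00125227]), 'grip_force': 0.0, 'width': 0.9964995575813944}
```

View pics/top0.png

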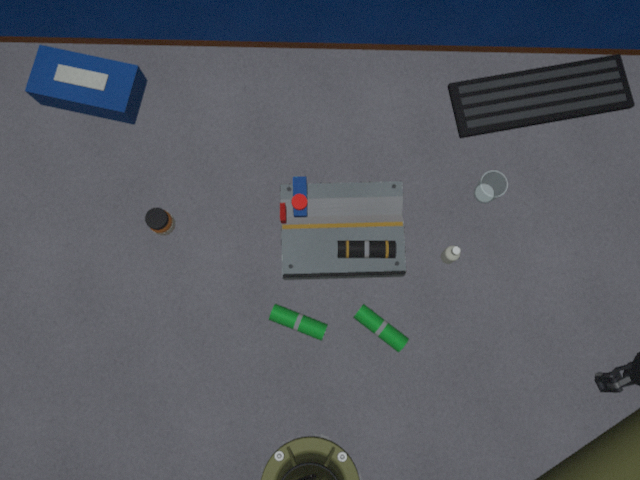

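View pics/side0.png

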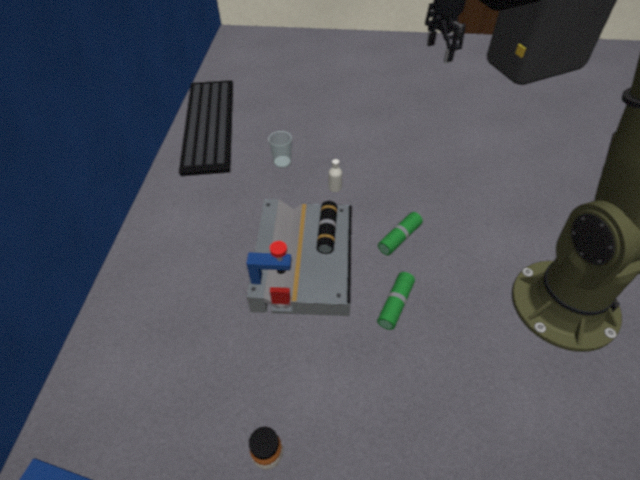

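The top view shows the cradle at cols 280-405, rows 182-278, with the brass strip at row ~226 and the barrel at (338-396, 249). The knob is at (300, 202), the stop at (283, 212) and the spray bottle at (453, 254). The side view agrees. Next I turn these into positions.

```bash
python3 - <<'E'
from h import *
D={n:np.load(f"/tmp/{n}0.npz") for n in("top","side")}
for n in D:
    im,d=D[n]["im"],D[n]["d"]; c=viewer.get_calibration(n); P=pts(d,c)
    h=cv2.cvtColor(im,cv2.COLOR_RGB2HSV).astype(int); H,S,V=h[...,0],h[...,1],h[...,2]
    x,y,z=P[...,0],P[...,1],P[...,2]
    roi=(x>.35)&(x<.8)&(y>-.25)&(y<.25)
    red=roi&((H<6)|(H>174))&(S>150)&(V>90)
    k=red&(z>.12); 
    zt=np.percentile(z[k],80); kt=k&(abs(z-zt)<.003)
    print(n,"knob top",P[kt].mean(0).round(4),kt.sum(), np.ptp(P[kt],0).round(3))
    st=red&(z<.1)&(z>.03); print("stop",np.percentile(P[st],[3,50,97],axis=0).round(4).tolist(),st.sum())
    br=roi&(H>12)&(H<28)&(S>120)&(V>90)&(z>.04)&(z<.058)
    if n=="top": br&= np.ones_like(br)
    q=P[br]; l=cv2.fitLine(q[:,:2].astype(np.float32),cv2.DIST_HUBER,0,.01,.01).ravel()
    print("brass",l.round(4),len(q),q.mean(0).round(4),"dir deg",np.degrees(np.arctan2(l[1],l[0])), q[:,1].min(),q[:,1].max())
    # barrel: above deck, before brass
    for lo,hi in((.060,.1),):
        b=(z>lo)&(z<hi)&roi&(x>q[:,0].mean()-.12)&(x<q[:,0].mean()-.008)
        n_,lab,stt,cen=cv2.connectedComponentsWithStats(b.astype(np.uint8))
        i=1+stt[1:,4].argmax(); b=lab==i; p=P[b]; (cx,cy),(w,hh),a=cv2.minAreaRect(p[:,:2].astype(np.float32))
        l=cv2.fitLine(p[:,:2].astype(np.float32),cv2.DIST_L2,0,.01,.01).ravel()
        print("barrel",stt[i],(cx,cy),(w,hh),a,"line",l.round(4),"ztop",np.percentile(z[b],[50,95,99]).round(4), "y",np.percentile(p[:,1],[1,99]).round(4),"x",np.percentile(p[:,0],[1,99]).round(4))
    dk=roi&(abs(z-.05)<.006)&(x<q[:,0].mean()-.06)
    print("deck",P[dk].mean(0),"bench z",np.median(z[(z<.02)]), "deck y",np.percentile(y[dk],[1,99]))
    arm=roi&(H>100)&(H<125)&(S>150)&(z>.12); print("arm",np.percentile(P[arm],[2,50,98],axis=0).round(4).tolist())
    sp=(x>.35)&(x<.8)&(y>-.4)&(y<-.17)&(z>.05)&(z<.12); print("tall right", P[sp].mean(0) if sp.any() else None)
E
```

```text
top knob top [0.6092 0.0314 0.1739] 114 [0.031 0.03  0.006]
stop [[0.5894, 0.066, 0.0765], [0.6049, 0.0727, 0.0858], [0.6236, 0.078, 0.0903]] 95
brass [ 0.0428 -0.9991  0.5857 -0.0582] 356 [ 0.5858 -0.0636  0.0509] dir deg -87.54696 -0.19899176962168055 0.07262944376981935
barrel [ 337  240   60   18 1037] (0.5275377035140991, -0.11714394390583038) (0.0392305888235569, 0.13040608167648315) 0.5851332545280457 line [ 0.0078 -1.      0.526  -0.1177] ztop [0.0866 0.0928 0.0952] y [-0.1805 -0.0534] x [0.5086 0.5471]
deck [ 0.49281785 -0.05345828  0.05031973] bench z -0.0002032700261354048 deck y [-0.2055499   0.07171697]
arm [[0.589, 0.02, 0.1293], [0.6494, 0.0329, 0.135], [0.6728, 0.0474, 0.1399]]
tall right [ 0.58181993 -0.2343459   0.06367752]
side knob top [0.6112 0.0327 0.174 ] 169 [0.031 0.035 0.005]
stop [[0.5918, 0.0692, 0.0464], [0.6087, 0.0772, 0.0762], [0.6253, 0.0794, 0.0892]] 263
brass [ 0.0448 -0.999   0.5869 -0.0502] 245 [ 0.5869 -0.0502  0.0517] dir deg -87.43058 -0.19952688485811532 0.07238010478373352
barrel [316 200  21  53 874] (0.5299871563911438, -0.11734830588102341) (0.04009466990828514, 0.13397431373596191) 0.7141168713569641 line [ 0.0086 -1.      0.5292 -0.1055] ztop [0.0872 0.0924 0.0934] y [-0.181 -0.051] x [0.5103 0.5493]
deck [ 0.49595263 -0.03555063  0.05164926] bench z 0.0009059391044632936 deck y [-0.20327596  0.07344054]
arm [[0.5923, 0.0227, 0.1217], [0.6376, 0.0414, 0.1357], [0.6722, 0.049, 0.1388]]
tall right [ 0.59321208 -0.25399038  0.06429037]
```

Both views agree. The cradle origin is at about (0.6125, -0.0335), yaw +2.5°. The barrel centre is at cradle (-87.6, -80) mm, axis height about 70 mm, and the knob top is at (0.610, 0.032, 0.174). I'll work with the fingers shut, starting behind the barrel.

```bash
cat >> h.py <<'E'
from scipy.spatial.transform import Rotation as R
O=np.array([.6125,-.0335]);YAW=2.5
def loc(p):
    a=np.radians(YAW);q=np.asarray(p)[:2]-O
    return np.array([q@[np.cos(a),np.sin(a)],q@[-np.sin(a),np.cos(a)]])*1000
def plan(lx,ly,z):
    "scaled shift and turn from here to tool centre at cradle (lx,ly) mm, z m, tool x along cradle y"
    s=robot.observe();a=np.radians(YAW);r=R.from_quat(np.roll(s["tool_rot"],-1))
    t=O+np.array([[np.cos(a),-np.sin(a)],[np.sin(a),np.cos(a)]])@[lx/1000,ly/1000]
    T=R.from_matrix(np.array([[-np.sin(a),np.cos(a),0],[np.cos(a),np.sin(a),0],[0,0,-1]]).T)
    sh=r.inv().apply(np.r_[t,z]-s["tool_pos"])/.15
    tr=(r.inv()*T).as_rotvec()/np.pi
    print("t",round(s["t"],2),"loc",loc(s["tool_pos"]).round(1),"z",s["tool_pos"][2].round(4),"F",s["contact_force"].round(2),"shift",sh.round(4),"turn",tr.round(4))
E
python3 -m handwheel '0.86 -0.74 0; 0.86 -0.74 0' 0 2>&1 | tail -3; python3 -c "
from h import *; plan(-130,-80,.18)"
```

```text
validation failed for argument at $[0]...
t 0.1 loc [-358.7 -538.5] z 0.2303 F [-0.09 -0.01  0.48] shift [ 2.5907 -2.2258  0.339 ] turn [-5.000e-04 -3.000e-04 -3.732e-01]
```

```bash
python3 -m handwheel '0.86 -0.74 0 0 0 0; 0.86 -0.74 0 0 0 0; 0.86 -0.74 0 0 0 0; 0.86 -0.74 0 0 0 0; 0.86 -0.74 0 0 0 0' 0
python3 -m handwheel '0.86 -0.74 0 0 0 0; 0.86 -0.74 0 0 0 0; 0.86 -0.74 0 0 0 0; 0.86 -0.74 0 0 0 0; 0.86 -0.74 0 0 0 0'
python3 -c "
from h import *; plan(-130,-80,.18)"
```

```text
t: 0.6
tool_pos: [0.3497, -0.4281, 0.2314]
tool_rot: [-0.0, 0.975, 0.222, 0.0]
contact_force: [-0.5, -0.5, 0.4]
width: 0.145
grip_force: 0.0
t: 1.1
tool_pos: [0.4176, -0.274, 0.2314]
tool_rot: [-0.0, 0.975, 0.222, 0.0]
contact_force: [-0.2, -0.3, -0.5]
width: -0.005
grip_force: 0.0
t 1.1 loc [-205.2 -231.8] z 0.2314 F [-0.15 -0.29 -0.47] shift [ 0.8579 -0.7341  0.343 ] turn [ 1.000e-04 -2.000e-04 -3.716e-01]
```

```bash
python3 -m handwheel '0.86 -0.73 0.3 0 0 -0.37; 0.86 -0.73 0.3 0 0 -0.37; 0.86 -0.73 0.3 0 0 -0.37; 0.86 -0.73 0.3 0 0 -0.37; 0.86 -0.73 0.3 0 0 -0.37; 0.86 -0.73 0.3 0 0 -0.37; 0.86 -0.73 0.3 0 0 -0.37; 0.86 -0.73 0.3 0 0 -0.37'
python3 -m handwheel '0 0 0 0 0 0'
python3 - <<'E'
from h import *
plan(-130,-80,.066)
im,d,c=cap("side"); cv2.imwrite("pics/s1.png",cv2.resize(im[120:340,200:460,::-1],None,fx=2.8,fy=2.5))
E
```

```text
t: 1.9
tool_pos: [0.4857, -0.1252, 0.1859]
tool_rot: [-0.0, 0.694, 0.72, -0.0]
contact_force: [0.3, 0.4, -0.8]
width: -0.001
grip_force: 0.0
t: 2.0
tool_pos: [0.4857, -0.125, 0.186]
tool_rot: [-0.0, 0.696, 0.718, -0.0]
contact_force: [-0.4, -0.0, -0.8]
width: 0.004
grip_force: 0.0
t 2.0 loc [-130.6  -85.9] z 0.186 F [-0.43 -0.03 -0.81] shift [0.0394 0.0041 0.7999] turn [-0.0002  0.0001 -0.0042]
```

View pics/s1.png

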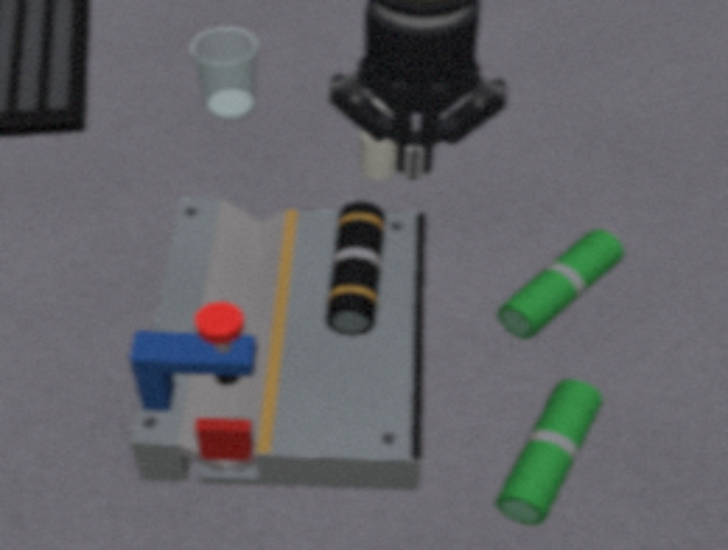

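The gripper is upright with its tips about 25 mm robot-side of the barrel. The barrel is undisturbed at crop (355, 265). The closed fingers are about 28 mm thick and flare out well above the tips, so it is clear to descend.

```bash
python3 -m handwheel '0.04 0 0.3 0 0 -0.004; 0.04 0 0.6 0 0 -0.004; 0.04 0 0.8 0 0 -0.004; 0.04 0 0.8 0 0 -0.004'
python3 - <<'E'
from h import *
plan(-120,-80,.064)
im,d,c=cap("side");P=pts(d,c)
L=np.apply_along_axis(loc,-1,P[...,:2]);z=P[...,2]
g=(abs(L[...,1]+80)<60)&(L[...,0]<-40)&(L[...,0]>-260)
for h in np.arange(.06,.16,.01):
    m=g&(abs(z-h)<.005);print(round(h,3),np.percentile(L[m],[2,50,98],axis=0).round(0).tolist() if m.any() else None,m.sum())
E
```

```text
t: 2.45
tool_pos: [0.4819, -0.1167, 0.0621]
tool_rot: [-0.004, 0.692, 0.722, -0.002]
contact_force: [-1.2, -0.1, 0.3]
width: 0.002
grip_force: 0.0
t 2.45 loc [-134.1  -77.4] z 0.0621 F [-1.22 -0.14  0.3 ] shift [-0.0172  0.0938 -0.0135] turn [-0.0027 -0.001  -0.0004]
0.06 [[-141.0, -119.0], [-138.0, -65.0], [-54.0, -25.0]] 19
0.07 [[-141.0, -90.0], [-122.0, -68.0], [-65.0, -35.0]] 38
0.08 [[-142.0, -120.0], [-100.0, -67.0], [-66.0, -21.0]] 162
0.09 [[-139.0, -106.0], [-85.0, -64.0], [-71.0, -22.0]] 370
0.1 [[-142.0, -86.0], [-132.0, -68.0], [-120.0, -65.0]] 34
0.11 [[-161.0, -89.0], [-130.0, -68.0], [-101.0, -64.0]] 83
0.12 [[-167.0, -89.0], [-136.0, -71.0], [-95.0, -64.0]] 157
0.13 [[-175.0, -89.0], [-136.0, -67.0], [-86.0, -61.0]] 109
0.14 [[-185.0, -87.0], [-129.0, -67.0], [-78.0, -60.0]] 135
0.15 [[-192.0, -82.0], [-129.0, -67.0], [-71.0, -60.0]] 179
```

```bash
python3 -m handwheel '0 0.02 0 0 0 0; 0 0.04 0 0 0 0; 0 0.06 0 0 0 0; 0 0.08 0 0 0 0; 0 0.1 0 0 0 0; 0 0.12 0 0 0 0; 0 0.14 0 0 0 0; 0 0.16 0 0 0 0'
cat >> h.py <<'E'
def barrel():
    im,d,c=cap("side");P=pts(d,c);L=np.apply_along_axis(loc,-1,P[...,:2]);z=P[...,2]
    b=((z>.062)&(z<.094)&(L[...,0]>-105)&(L[...,0]<24)&(L[...,1]>-175)&(L[...,1]<98)&(im.max(-1)<250)).astype(np.uint8)
    b&=(~((im[...,2]>1.4*im[...,0])&(im[...,2]>60))&~((im[...,0]>100)&(im[...,1]<60))).astype(np.uint8)
    n,lab,s,_=cv2.connectedComponentsWithStats(b);i=1+s[1:,4].argmax();q=L[lab==i]
    print("barrel px",s[i],"x",np.percentile(q[:,0],[2,98]).round(1),"y",np.percentile(q[:,1],[1,99]).round(1),"ztop",np.percentile(z[lab==i],[90,98]).round(4));return im
E
python3 - <<'E'
from h import *
barrel(); plan(-60,-80,.064)
E
```

```text
t: 3.3
tool_pos: [0.51, -0.1153, 0.0662]
tool_rot: [-0.0, 0.691, 0.723, -0.0]
contact_force: [-0.7, -0.6, 0.5]
width: 0.002
grip_force: 0.4
barrel px [309 213  26  39 620] x [-101.3  -52.3] y [-102.8  -14.1] ztop [0.0914 0.0928]
t 3.35 loc [-105.4  -77.2] z 0.0663 F [ 0.74  0.52 -0.93] shift [-0.0192  0.3027  0.0155] turn [ 0.0002 -0.      0.0008]
```

```bash
python3 -m handwheel '0 0.025 0 0 0 0; 0 0.05 0 0 0 0; 0 0.075 0 0 0 0; 0 0.1 0 0 0 0; 0 0.125 0 0 0 0; 0 0.15 0 0 0 0; 0 0.175 0 0 0 0; 0 0.2 0 0 0 0'
python3 - <<'E'
from h import *
im=barrel(); plan(-60,-80,.064)
cv2.imwrite("pics/s2.png",cv2.resize(im[120:340,200:460,::-1],None,fx=2.5,fy=2.5))
E
```

```text
t: 4.15
tool_pos: [0.5401, -0.114, 0.0663]
tool_rot: [0.0, 0.691, 0.723, -0.0]
contact_force: [-0.7, -0.2, 0.9]
width: -0.001
grip_force: 0.4
barrel px [296 213  32  38 640] x [-83.1 -22.7] y [-98.9 -15.1] ztop [0.0915 0.0933]
t 4.2 loc [-75.2 -77.2] z 0.0664 F [ 0.69  0.37 -0.59] shift [-0.0191  0.1013  0.0158] turn [ 0.0003 -0.      0.0008]
```

View pics/s2.png

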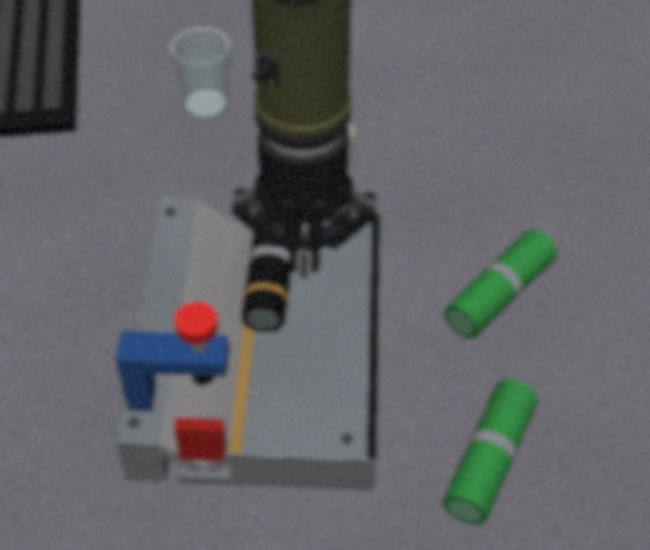

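The barrel has rolled with the fingers. Its end face is at crop (264, 318), just before the brass strip, and it is still parallel to the vee. I continue over the edge.

```bash
python3 -m handwheel '0 0.022 0 0 0 0; 0 0.044 0 0 0 0; 0 0.066 0 0 0 0; 0 0.088 0 0 0 0; 0 0.11 0 0 0 0; 0 0.132 0 0 0 0; 0 0.15 0 0 0 0; 0 0.165 0 0 0 0'
python3 - <<'E'
from h import *
im=barrel(); plan(-60,-80,.064)
E
```

```text
t: 5.0
tool_pos: [0.5648, -0.1128, 0.0663]
tool_rot: [0.0, 0.691, 0.723, 0.0]
contact_force: [-0.0, -0.5, 0.2]
width: -0.004
grip_force: 0.0
barrel px [284 212  33  38 627] x [-59.2   4.1] y [-99.9 -16.1] ztop [0.0907 0.0925]
t 5.05 loc [-50.8 -77.1] z 0.0663 F [-0.67 -0.32  0.05] shift [-0.0192 -0.0613  0.0153] turn [ 0.0002 -0.      0.0008]
```

```bash
python3 -m handwheel '0 0 0 0 0 0; 0 0 0 0 0 0; 0 0 0 0 0 0; 0 0 0 0 0 0; 0 0 0 0 0 0'
python3 - <<'E'
from h import *
im=barrel()
cv2.imwrite("pics/s3.png",cv2.resize(im[120:340,200:460,::-1],None,fx=2.5,fy=2.5))
E
```

```text
t: 5.55
tool_pos: [0.5644, -0.113, 0.0663]
tool_rot: [0.0, 0.691, 0.723, -0.0]
contact_force: [-0.6, -0.4, 0.2]
width: -0.001
grip_force: 0.0
barrel px [278 207  20  43 537] x [-16.   21.1] y [-126.9  -16.5] ztop [0.0784 0.0797]
```

View pics/s3.png

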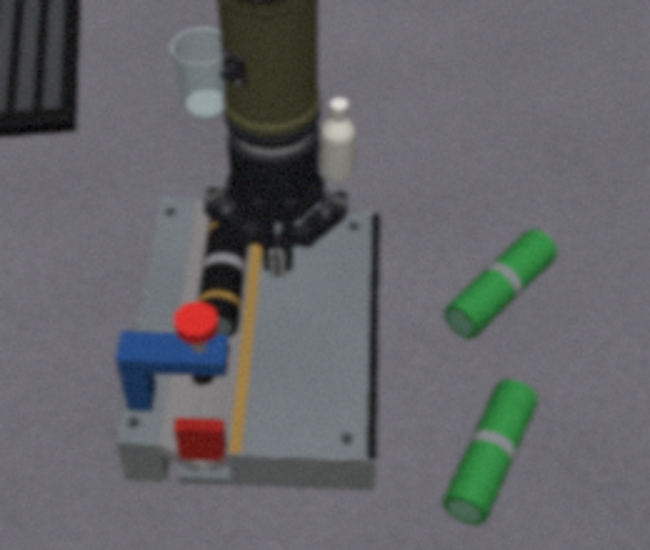

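The barrel lies in the vee: its visible end is at crop (223, 325), its top at about 78 mm, and its y ends at about -146 and -16. The spray bottle is upright and untouched. Next I go up and around to its near end.

```bash
python3 -m handwheel '0 -0.05 -0.1 0 0 0; 0 -0.05 -0.4 0 0 0; 0 -0.05 -0.75 0 0 0; 0 -0.05 -0.75 0 0 0'
python3 - <<'E'
from h import *
barrel(); plan(0,-174,.18)
c=viewer.get_calibration("top");print("spray",loc(ray(454,250,.095,c)),"beaker",loc(ray(494,183,.085,c)))
E
```

```text
t: 6.0
tool_pos: [0.5612, -0.1136, 0.1862]
tool_rot: [0.005, 0.691, 0.723, 0.003]
contact_force: [0.5, 0.3, -0.5]
width: 0.001
grip_force: 0.0
barrel px [278 203  22  48 687] x [-15.9  20.7] y [-145.5  -17. ] ztop [0.0782 0.0797]
t 6.05 loc [-56.2 -77.7] z 0.1833 F [0.24 0.33 0.36] shift [-0.6431  0.3733  0.027 ] turn [0.0025 0.0009 0.0007]
spray [-100.36557514 -272.48747952] beaker [  53.13902922 -375.69096698]
```

```bash
python3 -m handwheel '-0.64 0.385 0 0 0 0; -0.64 0.385 0 0 0 0; -0.64 0.385 0 0 0 0; -0.64 0.385 0 0 0 0'
python3 -m handwheel '0 0 0.3 0 0 0; 0 0 0.6 0 0 0; 0 0 0.75 0 0 0; 0 0 0.75 0 0 0; 0 0 0.75 0 0 0'
python3 - <<'E'
from h import *
im=barrel(); plan(2,-165,.052)
cv2.imwrite("pics/s4.png",cv2.resize(im[120:340,200:460,::-1],None,fx=2.5,fy=2.5))
E
```

```text
t: 6.45
tool_pos: [0.6184, -0.209, 0.1763]
tool_rot: [-0.001, 0.692, 0.722, -0.001]
contact_force: [0.4, 0.5, -1.1]
width: 0.002
grip_force: 0.0
t: 6.95
tool_pos: [0.6189, -0.2048, 0.0666]
tool_rot: [-0.0, 0.69, 0.724, 0.0]
contact_force: [-0.2, 0.3, 0.2]
width: 0.001
grip_force: 0.0
barrel px [279 203  20  47 684] x [-16.2  20.6] y [-145.1  -16.8] ztop [0.0782 0.0791]
t 7.0 loc [  -0.  -172.1] z 0.068 F [ 0.19 -0.66  0.29] shift [0.0476 0.0134 0.1065] turn [0.0007 0.0001 0.0011]
```

View pics/s4.png

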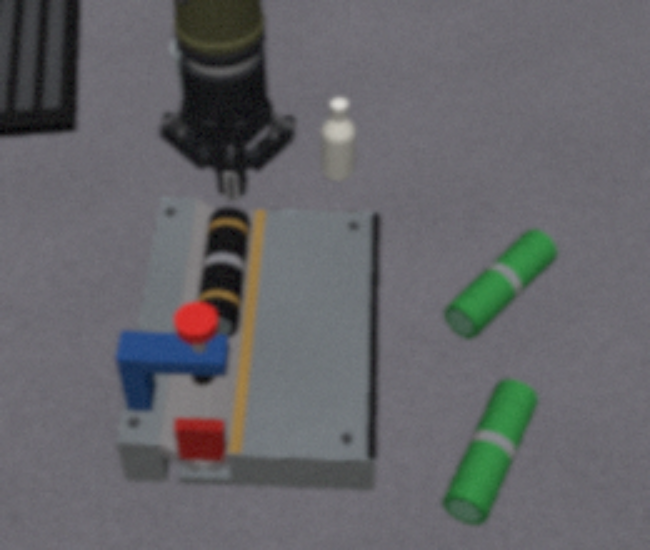

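The fingers are behind the barrel's near end (crop (232, 185) against the barrel end at (228, 212)), on the vee's line. I lower a little and start pushing.

```bash
python3 -m handwheel '0 0.013 0.04 0 0 0; 0 0.013 0.085 0 0 0; 0 0.013 0.085 0 0 0; 0.025 0.013 0.085 0 0 0; 0.05 0.013 0.085 0 0 0; 0.075 0.013 0.085 0 0 0; 0.1 0.013 0.085 0 0 0; 0.125 0.013 0.085 0 0 0'
python3 - <<'E'
from h import *
im=barrel(); plan(2,-45,.055)
E
```

```text
t: 7.8
tool_pos: [0.6203, -0.1882, 0.0538]
tool_rot: [0.001, 0.691, 0.723, -0.0]
contact_force: [0.6, -2.4, 0.0]
width: -0.002
grip_force: 1.1
barrel px [279 195  20  56 759] x [-16.2  20.7] y [-150.9  -13.9] ztop [0.0794 0.0892]
t 7.85 loc [   1.1 -153.9] z 0.0538 F [-0.63 -1.1  -0.52] shift [ 0.7263  0.0081 -0.0087] turn [0.0001 0.0002 0.0009]
```

```bash
python3 -m handwheel '0.025 0 0 0 0 0; 0.05 0 0 0 0 0; 0.075 0 0 0 0 0; 0.1 0 0 0 0 0; 0.125 0 0 0 0 0; 0.15 0 0 0 0 0; 0.175 0 0 0 0 0; 0.2 0 0 0 0 0'
python3 -m handwheel '0.025 0 0 0 0 0; 0.05 0 0 0 0 0; 0.075 0 0 0 0 0; 0.1 0 0 0 0 0; 0.125 0 0 0 0 0; 0.15 0 0 0 0 0; 0.175 0 0 0 0 0; 0.2 0 0 0 0 0'
python3 - <<'E'
from h import *
im=barrel(); plan(2,-45,.055)
E
```

```text
t: 8.65
tool_pos: [0.6189, -0.1576, 0.0537]
tool_rot: [0.0, 0.691, 0.723, 0.0]
contact_force: [0.6, -3.2, 1.4]
width: -0.003
grip_force: 1.6
t: 9.45
tool_pos: [0.6174, -0.1275, 0.0536]
tool_rot: [0.0, 0.691, 0.723, -0.0]
contact_force: [2.1, -3.5, 2.5]
width: -0.004
grip_force: 1.9
barrel px [279 211  18  62 524] x [-16.7  19.1] y [-92.9  45.5] ztop [0.0805 0.0918]
t 9.5 loc [  0.8 -93. ] z 0.0536 F [ 0.95 -3.39  2.24] shift [ 0.3201  0.0087 -0.0092] turn [-0.     -0.0002  0.0011]
```

```bash
python3 -m handwheel '0.025 0 0 0 0 0; 0.05 0 0 0 0 0; 0.075 0 0 0 0 0; 0.1 0 0 0 0 0; 0.125 0 0 0 0 0; 0.15 0 0 0 0 0; 0.175 0 0 0 0 0; 0.2 0 0 0 0 0'
python3 -m handwheel '0.015 0 0 0 0 0; 0.03 0 0 0 0 0; 0.045 0 0 0 0 0; 0.06 0 0 0 0 0; 0.075 0 0 0 0 0; 0.09 0 0 0 0 0'
python3 - <<'E'
from h import *
im=barrel(); plan(2,-40,.055)
cv2.imwrite("pics/s5.png",cv2.resize(im[160:320,220:380,::-1],None,fx=3.7,fy=3.7))
E
```

```text
t: 10.3
tool_pos: [0.6159, -0.0973, 0.0535]
tool_rot: [-0.0, 0.691, 0.723, -0.0]
contact_force: [-0.1, -2.1, 1.0]
width: 0.003
grip_force: 1.6
t: 10.9
tool_pos: [0.6153, -0.084, 0.0535]
tool_rot: [-0.0, 0.691, 0.723, -0.0]
contact_force: [1.7, -3.1, 0.0]
width: 0.0
grip_force: 1.4
barrel px [272 227  24  62 545] x [-16.8  19.7] y [-48.3  89.4] ztop [0.0801 0.0916]
t 10.95 loc [  0.6 -49.9] z 0.0535 F [ 1.63 -2.33  0.87] shift [ 0.0662  0.0096 -0.0102] turn [-0.0001 -0.0002  0.0009]
```

View pics/s5.png

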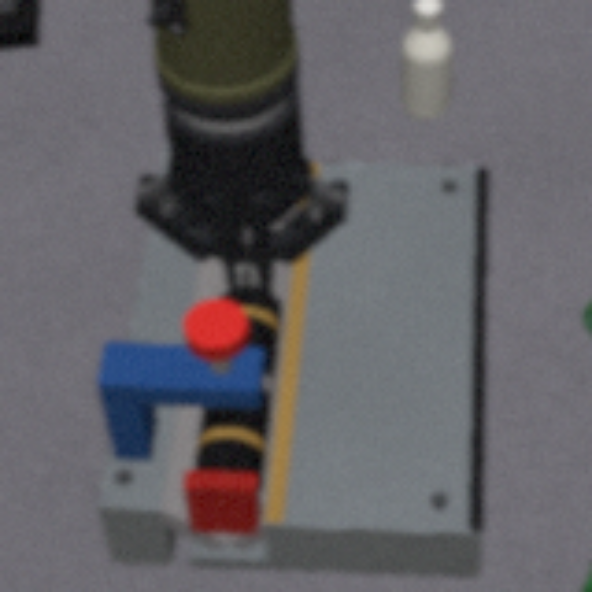

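The barrel is under the clamp foot, its far end about 10 mm from the red stop (crop (228, 480)). I creep the rest.

```bash
python3 -m handwheel '0.006 0 0 0 0 0; 0.012 0 0 0 0 0; 0.018 0 0 0 0 0; 0.024 0 0 0 0 0; 0.03 0 0 0 0 0; 0.036 0 0 0 0 0; 0.042 0 0 0 0 0; 0.046 0 0 0 0 0'
python3 -m handwheel '0.005 0 0 0 0 0; 0.01 0 0 0 0 0' | egrep 'pos|con'
```

```text
t: 11.75
tool_pos: [0.615, -0.0771, 0.0535]
tool_rot: [-0.0, 0.691, 0.723, -0.0]
contact_force: [0.7, -2.5, -0.4]
width: 0.006
grip_force: 1.2
tool_pos: [0.6149, -0.0758, 0.0535]
contact_force: [1.1, -2.2, 0.5]
```

```bash
python3 -m handwheel '0.004 0 0 0 0 0; 0.008 0 0 0 0 0'| egrep 'pos|con'; python3 -c "
from h import *
plan(2,-40,.055)"
```

```text
tool_pos: [0.6149, -0.0746, 0.0535]
contact_force: [1.7, -2.0, -0.6]
t 12.15 loc [  0.6 -41.1] z 0.0535 F [ 1.65 -2.01 -0.6 ] shift [ 0.0075  0.0094 -0.0101] turn [-0.0001  0.      0.0007]
```

Step by step, 0.5–0.6 mm per row, until the force rises.

```bash
python3 -m handwheel '0.004 0 0 0 0 0; 0.008 0 0 0 0 0'| egrep 'pos|con'; python3 -c "
from h import *
barrel()"
```

```text
tool_pos: [0.6148, -0.0741, 0.0535]
contact_force: [0.4, -4.4, -0.4]
barrel px [272 263  21  27 300] x [-16.8  20.9] y [30.1 91.8] ztop [0.078  0.0794]
```

```bash
python3 -m handwheel '0.004 0 0 0 0 0; 0.008 0 0 0 0 0'| egrep 'pos|con'
```

```text
tool_pos: [0.6149, -0.0741, 0.0535]
contact_force: [1.0, -6.2, -0.6]
```

```bash
python3 -m handwheel '0.004 0 0 0 0 0'| egrep 'pos|con'
```

```text
tool_pos: [0.6148, -0.0741, 0.0535]
contact_force: [0.8, -7.4, 0.3]
```

The barrel is against the stop: position holds at -0.0741 while the force climbs to 7.4 N. I back off, rise, and go above the knob.

```bash
python3 -m handwheel '-0.05 0 0 0 0 0; -0.1 0 0 0 0 0; -0.15 0 0 0 0 0; -0.15 0 -0.3 0 0 0; -0.15 0 -0.6 0 0 0; -0.15 0 -0.95 0 0 0; -0.15 0 -0.95 0 0 0'|egrep '^t:|pos'
python3 -m handwheel '0 0 -0.25 0 0 0; 0 0 -0.25 0 0 0'|egrep '^t:|pos|con'
python3 - <<'E'
from h import *
im,d,c=cap("side");P=pts(d,c);k=(im[...,0]>110)&(im[...,1]<60)&(P[...,2]>.165);print("knob",loc(P[k].mean(0)),np.percentile(P[k][:,2],[20,50,90]))
barrel(); plan(1,65,.22)
E
```

```text
t: 13.4
tool_pos: [0.62, -0.0939, 0.2041]
t: 13.6
tool_pos: [0.6183, -0.0939, 0.2385]
contact_force: [0.5, 0.2, 0.7]
knob [-0.48427818 71.08418089] [0.17234971 0.17382435 0.1755174 ]
barrel px [272 241  23  48 413] x [-16.9  20.3] y [-29.7  91.4] ztop [0.0778 0.0793]
t 13.7 loc [  1.2 -60.6] z 0.2341 F [ 0.64 -0.36  1.  ] shift [0.8372 0.0009 0.0938] turn [0.0005 0.     0.0008]
```

```bash
python3 -m handwheel '0.3 -0.003 0 0 0 0; 0.6 -0.003 0 0 0 0; 0.84 -0.003 0 0 0 0; 0.84 -0.003 0.2 0 0 0; 0.84 -0.003 0.28 0 0 0; 0.84 -0.003 0.28 0 0 0'|egrep '^t:|pos|con'
python3 - <<'E'
from h import *
plan(0.5,66,.178)
im,d,c=cap("side"); cv2.imwrite("pics/s6.png",cv2.resize(im[170:320,220:380,::-1],None,fx=3.7,fy=3.7))
E
```

```text
t: 14.3
tool_pos: [0.6075, 0.0302, 0.1878]
contact_force: [-0.7, -0.5, -0.6]
t 14.3 loc [-2.2 63.8] z 0.1878 F [-0.72 -0.52 -0.61] shift [0.0146 0.0185 0.0655] turn [-0.0022  0.0002  0.0004]
```

View pics/s6.png

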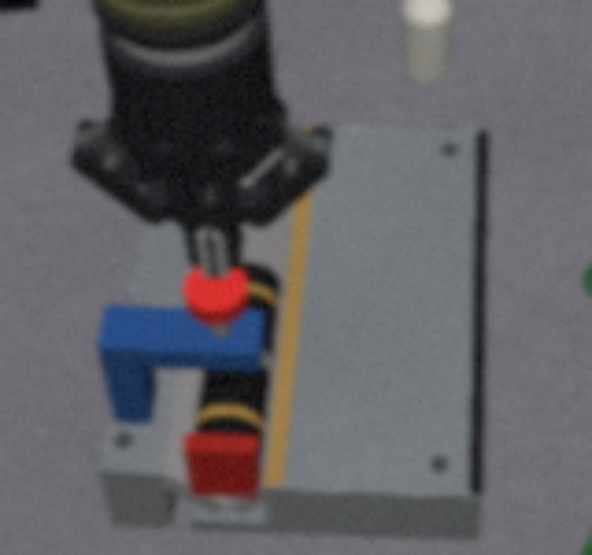

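The fingertips (crop (213, 270)) are centred just over the red knob (217, 292), and the barrel end is at the stop. I descend to the knob.

```bash
python3 -m handwheel '0.012 0.01 0.03 0 0 0; 0.012 0.01 0.06 0 0 0; 0.012 0.01 0.06 0 0 0; 0.012 0.01 0.07 0 0 0; 0.012 0.01 0.08 0 0 0; 0.012 0.01 0.09 0 0 0; 0.012 0.01 0.1 0 0 0; 0.012 0.01 0.1 0 0 0'|egrep '^t:|pos|con'
```

```text
t: 15.15
tool_pos: [0.6109, 0.0336, 0.1763]
contact_force: [0.6, -0.1, 0.1]
```

```bash
python3 -m handwheel '0 0 0.006 0 0 0; 0 0 0.012 0 0 0; 0 0 0.012 0 0 0'|egrep '^t:|pos|con'
```

```text
t: 15.45
tool_pos: [0.611, 0.0335, 0.1746]
contact_force: [0.0, -0.6, -0.3]
```

```bash
python3 -m handwheel '0 0 0.006 0 0 0; 0 0 0.012 0 0 0; 0 0 0.018 0 0 0; 0 0 0.024 0 0 0'|egrep '^t:|pos|con'
```

```text
t: 15.85
tool_pos: [0.6111, 0.0336, 0.1718]
contact_force: [-1.2, -0.4, 3.7]
```

```bash
python3 -m handwheel '0 0 0.006 0 0 0; 0 0 0.012 0 0 0; 0 0 0.018 0 0 0'|egrep '^t:|pos|con'
```

```text
t: 16.15
tool_pos: [0.6111, 0.0336, 0.1686]
contact_force: [-1.3, 0.3, 3.8]
```

```bash
python3 -m handwheel '0 0 0.006 0 0 0; 0 0 0.012 0 0 0'|egrep '^t:|pos|con'
```

```text
t: 16.35
tool_pos: [0.6111, 0.0336, 0.1666]
contact_force: [-0.9, 0.4, 4.0]
```

```bash
python3 -m handwheel '0 0 0.006 0 0 0; 0 0 0.012 0 0 0; 0 0 0.018 0 0 0'|egrep '^t:|pos|con'
```

```text
t: 16.65
tool_pos: [0.6111, 0.0336, 0.1639]
contact_force: [-1.2, -0.2, 4.3]
```

```bash
python3 -m handwheel '0 0 0.006 0 0 0; 0 0 0.012 0 0 0'|egrep '^t:|pos|con'
```

```text
t: 16.85
tool_pos: [0.6111, 0.0336, 0.1621]
contact_force: [-0.7, 0.0, 3.9]
```

```bash
python3 -m handwheel '0 0 0.006 0 0 0; 0 0 0.012 0 0 0'|egrep '^t:|pos|con'
```

```text
t: 17.05
tool_pos: [0.6111, 0.0336, 0.1603]
contact_force: [-0.8, -0.2, 4.6]
```

```bash
python3 -m handwheel '0 0 0.006 0 0 0; 0 0 0.012 0 0 0'|egrep '^t:|pos|con'
```

```text
t: 17.25
tool_pos: [0.6111, 0.0336, 0.1585]
contact_force: [-1.1, -0.7, 4.0]
```

```bash
python3 -m handwheel '0 0 0.006 0 0 0; 0 0 0.012 0 0 0'|egrep '^t:|pos|con'
```

```text
t: 17.45
tool_pos: [0.6111, 0.0336, 0.1567]
contact_force: [-1.5, -0.4, 4.7]
```

```bash
python3 -m handwheel '0 0 0.005 0 0 0; 0 0 0.01 0 0 0'|egrep '^t:|pos|con'
```

```text
t: 17.65
tool_pos: [0.6111, 0.0336, 0.1552]
contact_force: [-1.1, -0.3, 4.6]
```

```bash
python3 -m handwheel '0 0 0.005 0 0 0; 0 0 0.01 0 0 0'|egrep '^t:|pos|con'
```

```text
t: 17.85
tool_pos: [0.6111, 0.0335, 0.1538]
contact_force: [-2.1, 0.2, 8.7]
```

```bash
python3 -m handwheel '0 0 0.005 0 0 0; 0 0 0.01 0 0 0'|egrep '^t:|pos|con'
```

```text
t: 18.05
tool_pos: [0.6112, 0.0336, 0.1537]
contact_force: [-4.3, -0.7, 13.7]
```

```bash
python3 -m handwheel '0 0 0.005 0 0 0'|egrep '^t:|pos|con'
```

```text
t: 18.15
tool_pos: [0.6112, 0.0336, 0.1537]
contact_force: [-6.2, -1.3, 17.9]
```

The foot met the barrel at z=0.1538. The total is 17.9 N, so about 13 N on the foot, within its limit. I let go now, straight up.

```bash
python3 -m handwheel '0 0 -0.03 0 0 0; 0 0 -0.06 0 0 0; 0 0 -0.12 0 0 0; 0 0 -0.4 0 0 0; 0 0 -0.7 0 0 0; 0 0 -0.7 0 0 0'|egrep '^t:|pos|con'
python3 -m handwheel '-0.4 -0.3 0 0 0 0; -0.8 -0.9 0 0 0 0; -0.8 -0.9 0 0 0 0; -0.8 -0.9 0 0 0 0;-0.8 -0.9 0 0 0 0'|egrep '^t:|pos|con'
python3 - <<'E'
from h import *
im=barrel(); P=None
im2,d,c=cap("side");P=pts(d,c);k=(im2[...,0]>110)&(im2[...,1]<60)&(P[...,2]>.13);print("knob z",np.percentile(P[k][:,2],[20,50,90]))
t,_,_=cap("top")
a=cv2.resize(im[170:320,220:380,::-1],(400,375));b=cv2.resize(t[160:300,260:500,::-1],(400,233))
b=cv2.copyMakeBorder(b,0,142,0,0,cv2.BORDER_CONSTANT);cv2.imwrite("pics/f.png",np.hstack([a,b]))
E
```

```text
t: 18.75
tool_pos: [0.6143, 0.0345, 0.2637]
contact_force: [1.3, 0.1, 0.4]
t: 19.25
tool_pos: [0.4787, -0.0969, 0.2565]
contact_force: [-0.4, -0.5, -0.5]
barrel px [272 241  23  47 465] x [-16.4  20.3] y [-29.1  91.3] ztop [0.0823 0.0885]
knob z [0.15342486 0.15500293 0.1565757 ]
```

View pics/f.png

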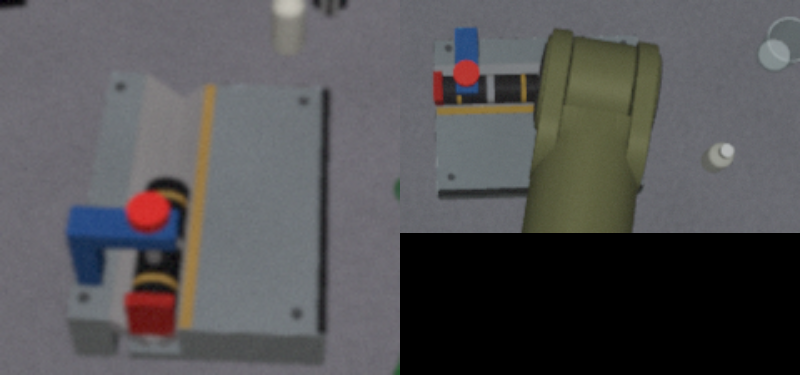

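The barrel is seated with its end at the red stop (left crop (152, 295); the top view shows no gap at (440, 88)). The knob is down and holding at z≈0.154, the bystanders are untouched and the robot is clear.

```bash
python3 -c "
from bench import workorder; print(workorder.sign_off())"
```

```text
the job is handed in; nothing more can be done
None
```

The job is handed in at about 19 s of the 72 s: the barrel was rolled into the vee, slid against the red stop at 7.4 N, and clamped. The knob push reached 17.9 N in all (the suggested range was 10–14 N), about 13 N of it on the barrel, under its 24 N limit. The bottle and beaker look untouched, the jar (out of the final crops) was never approached, and the robot is touching nothing.

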